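Show all four sides of an owl skull to the document camera

TASK

Pick up the clear jar with the owl skull by its cap and hold it upright in front of the document camera's lens, a bit under 20 cm away and with the skull in the middle of the picture: first the front (beak towards the lens), then the skull's own right side, then its back, then its own left side, keeping it still for a good second at each. Then stand the jar back on the same felt square of the wooden board, setting it down gently; do not tip the jar, do not knock the camera, and leave the other jars, the dish and the tweezers where they are.

Things in the scene. Friction and masses are not known exactly. Their poses are not given: they have to be found in the camera images.
- jar_owl_center (a point): centre of the loose jar with the owl skull, half-way up, 74.5 mm above its underside. Square clear body 72 x 72 mm, 105 mm high; neck 46 mm in diameter, 8 mm high; round black screw cap 50 mm in diameter, 36 mm high (38.5 to 74.5 mm above this point), gripped at any yaw. 0.19 to 0.36 kg. z up along the jar, x out of the front pane (where the beak points), y to the skull's own left
- skull (a point): middle of the pale owl skull (about 60 mm long with its hooked beak) fixed inside that jar: on the jar's axis, 60 mm above its underside, 14.5 mm below jar_owl_center; same axes as the jar
- front_pane (a point): point on the jar's front pane, 36 mm from the jar's axis along its +x, at the skull's height; the beak points to it
- left_pane (a point): point on the jar's pane on the skull's own left, 36 mm from the axis along its +y, at the skull's height
- lens (a point): middle of the front glass of the document camera's lens, 175 to 225 mm above the table. x is the level line of sight, pointing out of the lens; z up; y to the camera's left. The grey head is 76 mm wide and 46 mm high, on a column over a base 170 x 140 x 24 mm that ends 18 mm in front of the lens
- camera_head (a joint): how far the camera's column is drawn out, 0 to 0.05 m; stiff, leave it as it is
- board: wooden board 360 x 105 mm, 14 mm thick, fixed to the table; origin at the centre of its underside, x along its length. Three grey 80 mm felt squares (flush) lie at x = -115, 0 and 115 mm; one jar stands on each, in any order
- jar_cone_center (a point): centre (74.5 mm above the underside) of a loose jar of the same make and size that holds a brown conifer cone; leave it alone
- jar_shell_center (a point): centre (74.5 mm above the underside) of a loose jar of the same make and size that holds a snail shell; leave it alone
- petri_center (a point): centre of a loose glass dish, 90 mm in diameter and 16 mm high, on the table; leave it alone
- tweezers_center (a point): middle of loose steel tweezers, 127 mm long along x and 8 mm high, lying on the table; leave them alone
- jar_owl: the whole owl-skull jar, 149 mm high; origin at the centre of its underside; axes as jar_owl_center
- camera: the document camera as a whole; origin at table level, 47 mm behind the lens; x along the line of sight
Things that resemble listed ones, but are neither listed nor needed, are in the scene too. There is more than one size of the camera; the job needs the largest.

How it is judged:
By the outcome, as a careful person would: the job done as asked, in the order asked, and still so for the second after the job is handed in, with the robot touching nothing.
It also fails if it takes over 64 s, if anything falls off the work surface, if the arm or the gripper's body presses on something with over 40 N, if the wrist force passes 120 N, or if a joint passes its speed limit or range.

ROBOT

A 6-joint arm with a two-finger parallel gripper is mounted at the origin on the work surface. World frame = base frame: x ahead of the robot, y to its left, z up, the work surface at z = 0. Lengths are in m, angles in rad, forces in N, time in s.
With the tool pointing down it reaches from about 0.425 to 0.925 m from the base axis. Payload 12.5 kg.
Tool frame: the origin (TCP) lies midway between the tips of the shut fingers; the grasp point (between the pads) lies 19 mm behind it; z points along the fingers, y is the direction in which the jaws open and shut (so a half turn about z gives the same grasp; the last joint's range is limited). The gripper opens to 85 mm and grips with 20 to 120 N. Pads are 22 mm wide; open, the fingers measure 114 mm over their backs; the gripper's body (76 mm by 85 mm) begins 54 mm behind the grasp point. The pads swing forward as they close: fully open they stand 13 mm farther back than shut.
Start: joints at [-1.385, 0.491, 1.559, -0, 1.092, -0.106], TCP at [0.18, -0.599, 0.231] pointing down, gripper open.
Joint ranges: [-3.1, 3.1], [-0.84, 2.19], [0.05, 2.79], [-1.13, 4.28], [0.06, 2.93], [-2.69, 2.69]. Speed limits (rad/s): [2.22, 2.22, 2.79, 3.14, 3.14, 3.14].

INTERFACE

Orientations are given as [roll, pitch, yaw] about the fixed x, y, z axes, in that order (R = Rz(yaw) Ry(pitch) Rx(roll)).
In Python, from plant import r gives the robot as it stands.
- The arm moves only by the tool play_rows, never from a script. Its argument "targets" is a list of rows, each an object of numbers: "x", "y", "z": the shift along the tool's x, y, z in m; "yaw": the turn about the tool's z in units of 6 degrees (1.0 is 6 degrees). A call has 1 to 10 rows; each row is the pose to reach, as a shift and turn from the pose commanded when the call began, along the tool's axes at that moment; what a row does not reach only later rows make up. A row lasts 1/12 s, in which the tool goes at most 41.7 mm and 7.16 degrees, less where a joint would pass 70% of its speed; a pose out of reach is approached as far as the arm can. A call with a gripper value outside its range is refused whole. "claw" is the gripper command: -1 is shut, 1 is fully open, values between are in proportion, set as the call begins (left out, the last holds). The fingers move at their own pace and stop on an object; "force" is the grip in N (left out, the last holds). Time passes only in rows, so rows that repeat a pose let the fingers close. It gives the time, the measured TCP pose, the force and the opening at its end, in the units of the state.
- r.observe(): the state, without advancing time (a new reading comes with each control period).
- r.camera(name): name is "side" or "top"; returns the picture (480x640x3 uint8, red, green, blue); there is no depth.
- r.camera_params(name): a dict with "camera_matrix" (3x3 intrinsics, pixels), "rvec" (rotation vector, rad) and "tvec" (3), from world to camera coordinates, as OpenCV has them. Camera axes: x right, y down, z forward; pixel columns grow to the right and rows downward; lengths in m; the calibration is good to about 2 mm. A picture is of the moment at which its call begins. camera_params takes no time and is no camera call.
- r.close_job(): hands the job in, once; it reports no verdict.
The state is a dict: "t": time; "q": joint angles; "qvel": joint speeds; "joint_torque": joint torques, N m; "eef_pos": TCP position; "orientation": TCP orientation; "contact_force": force on the tool from outside, world axes, zero at the start; "wrist_torque": the same for the moment, N m; "opening": finger opening in m.
Only numpy, scipy, OpenCV 4.12 (cv2) and the standard library are available. Lean on these libraries where they do the work, as an engineer would, in place of code of your own. Each camera call takes 0.05 s, during which the arm holds its last target. There are 200 camera calls.

## Working session

There is one attempt and no reset: what is moved stays moved. The work goes in short steps, Python scripts to look and compute and a tool call to move; the robot and the scene stay as the last step left them, time stands still between calls to the robot, and variables do not carry over. Pictures are saved under pics/ and viewed, about 8 in all and at most 12, crops included, and the job is handed in when it is done.

Besides the shell and the picture viewer there is one more tool, called after "Call:" as name(argument=value, ...), one argument or row to a line, values as JSON. play_rows: Moves the arm, as the interface text tells. Its arguments: {"type":"object","properties":{"targets":{"type":"array"},"claw":{"type":"number"},"force":{"type":"number"}},"required":["targets"]}

```bash
mkdir -p pics; ls
python3 - <<'E'
from plant import r
import cv2
for n in("side","top"):
    cv2.imwrite(f"pics/{n}0.png",r.camera(n)[:,:,::-1]); p=r.camera_params(n); print(n,p)
    R=cv2.Rodrigues(p["rvec"])[0] if not hasattr(p["rvec"],'x') else 0
    print(-R.T@p["tvec"])
print(r.observe())
E
```

```text
pics
side {'camera_matrix': array([[497.94454929,   0.        , 320.42020769],
       [  0.        , 497.94454929, 241.28251902],
       [  0.        ,   0.        ,   1.        ]]), 'rvec': array([ 0.17866719, -2.71123464,  1.42284086]), 'tvec': array([0.5660893 , 0.21601225, 0.7951469 ])}
[0.48022565 0.60384581 0.63571263]
top {'camera_matrix': array([[581.91180385,   0.        , 324.21073831],
       [  0.        , 581.91180385, 235.06146652],
       [  0.        ,   0.        ,   1.        ]]), 'rvec': array([ 2.15734195, -2.12187123,  0.21043014]), 'tvec': array([-0.12353549,  0.60348389,  1.09343997])}
[ 0.40573505 -0.09069351  1.18415309]
{'t': 0.1, 'q': array([-1.38462826e+00,  4.91467669e-01,  1.55941473e+00, -5.44373682e-06,
        1.09169267e+00, -1.05585334e-01]), 'qvel': array([ 3.77673340e-05, -9.01786904e-04, -1.88414339e-03,  3.36624075e-04,
        1.28470937e-03,  4.08034589e-04]), 'joint_torque': array([ 2.37013330e-03, -6.19448233e+01, -2.62026572e+01, -7.55563156e-05,
        2.89192139e-03, -1.70980934e-05]), 'eef_pos': array([ 0.1797602 , -0.59837155,  0.23079678]), 'orientation': array([-3.14061520e+00, -9.87345982e-05,  2.91755867e-01]), 'contact_force': array([ 0.00601123,  0.1213865 , -0.17153193]), 'wrist_torque': array([0.05360006, 0.01309157, 0.03424314]), 'opening': 0.08539248077041814}
```

View pics/top0.png

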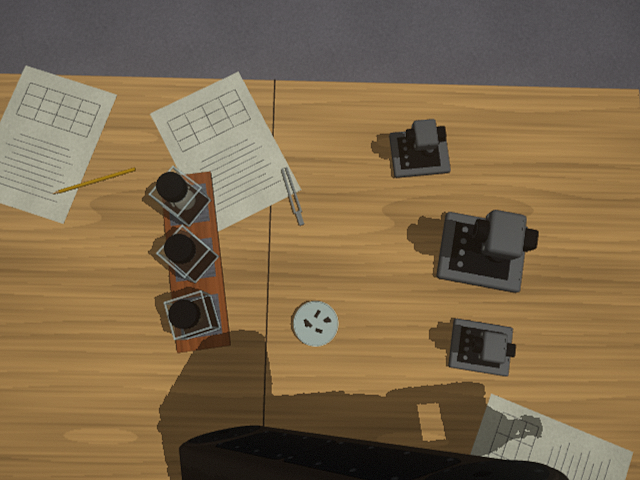

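View pics/side0.png

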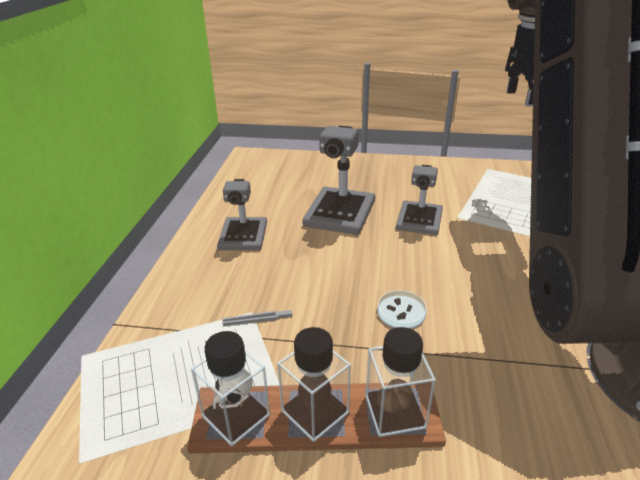

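The owl jar is the leftmost in the side view (235,385), at top-view (172,187). The big camera is at top-view (480,250), and side-view head (338,143). I'll zoom in on its facing direction and the skull.

Run:
```python
import cv2,numpy as np
s=cv2.imread("pics/side0.png");t=cv2.imread("pics/top0.png")
def c(i,x,y,w,h): return cv2.resize(i[y:y+h,x:x+w],(400,300),interpolation=cv2.INTER_CUBIC)
cv2.imwrite("pics/z1.png",np.vstack([np.hstack([c(s,180,325,150,112),c(s,290,120,100,75+40)]),np.hstack([c(t,140,160,120,90),c(t,420,200,130,98)])]))
```

```text
(no output)
```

View pics/z1.png

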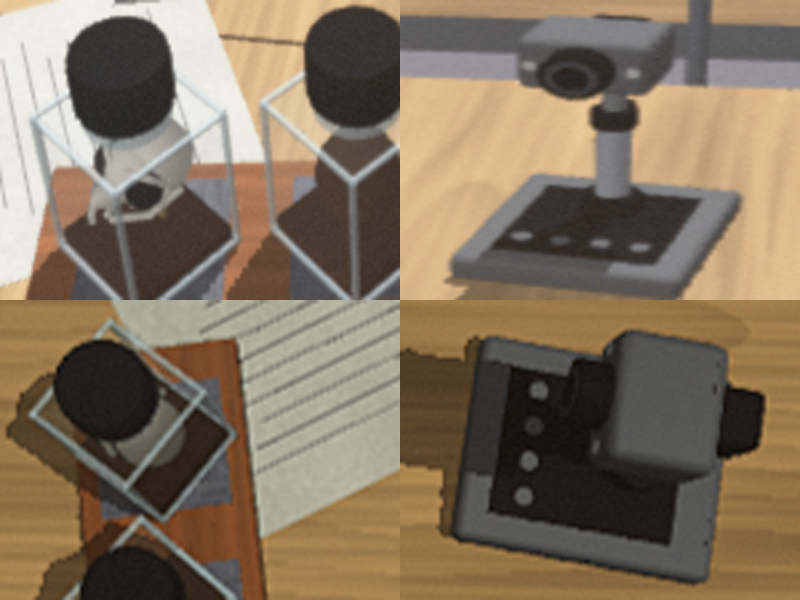

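```bash
cat > h.py <<'E'
import numpy as np,cv2
from scipy.optimize import least_squares
from plant import r
P={n:r.camera_params(n) for n in("side","top")}
def proj(n,X):
    p=P[n];return cv2.projectPoints(np.array(X,float).reshape(-1,1,3),p["rvec"],p["tvec"],p["camera_matrix"],None)[0][:,0]
def T(x,y,z,a,L):
    c,s=np.cos(a),np.sin(a);L=np.array(L,float);return np.c_[x+c*L[:,0]-s*L[:,1],y+s*L[:,0]+c*L[:,1],z+L[:,2]]
E
python3 - <<'E'
from h import *
h=.036
# jar (unordered yaw): local corners A(+,+)B(-,+)C(-,-)D(+,-); front = dir (+x,+y) ~ yaw 40deg
A,B,C,D=[h,h],[-h,h],[-h,-h],[h,-h]
t,b=[.105],[0.]
# near corner in side (max y)= A ; left in side (max x)= D ; right (min x)=B
side=[(D+t,192.4,369.8),(A+t,223.1,395.9),(B+t,264.4,367.9),(D+b,203.3,415.7),(A+b,228.8,437),(B+b,269.3,414.6)]
top=[(D+t,173,166.6),(A+t,149.9,193.9),(B+t,177.5,217),(C+t,200.9,188.5),(C+b,210.5,199.9),(B+b,189.5,226)]
def f(v,res=True):
    o=[]
    for n,l in(("side",side),("top",top)):
        q=proj(n,T(v[0],v[1],.014,v[2],[i[0] for i in l]));o.append(q-np.array([i[1:] for i in l]))
    return np.vstack(o).ravel()
s=least_squares(f,[.5,.2,.7],loss="soft_l1");print(s.x,np.degrees(s.x[2]));print(f(s.x).reshape(-1,2).round(1).tolist())
v=s.x
# camera
FL,FR,BR,BL=[.065,.07,.024],[.065,-.07,.024],[-.105,-.07,.024],[-.105,.07,.024]
# sight along +y: camera left = -x (image: top-view down)
top2=[(FR,447.6,213.1),(FL,437.9,276.8),(BL,519.1,291.5)]
side2=[(FR,303.8,227.3),(FL,362.5,233),(BL,375,194.8),(BR,322.5,188.2)]
def g(v):
    o=[]
    for n,l in(("side",side2),("top",top2)):
        q=proj(n,T(v[0],v[1],0,v[2],[i[0] for i in l]));o.append(q-np.array([i[1:] for i in l]))
    o=list(np.vstack(o).ravel())
    o+=list((proj("side",T(v[0],v[1],v[3],v[2],[[.047,0,0]]))-[333,148])[0])
    o+=list((proj("top",T(v[0],v[1],v[3],v[2],[[.047,0,0.01]]))-[476,229])[0])
    return np.array(o)
s=least_squares(g,[.45,-.3,1.5,.2],loss="soft_l1");print(s.x,np.degrees(s.x[2]));print(g(s.x).reshape(-1,2).round(1).tolist())
print("lens",T(*s.x[:2],s.x[3],s.x[2],[[.047,0,0]]))
# overlay
i=np.hstack([cv2.resize(cv2.imread("pics/side0.png")[120:450,180:400],(400,600),interpolation=3),cv2.resize(cv2.imread("pics/top0.png")[150:300,130:230],(400,600),interpolation=3)])
def pl(n,X,c,close=True):
    q=proj(n,X); q=(q-[180,120])*[400/220,600/330] if n=="side" else (q-[130,150])*4+[400,0]
    cv2.polylines(i,[np.int32(q)],close,c,1)
for n in("side","top"):
    for z in(0,.105): pl(n,T(v[0],v[1],.014,v[2],[k+[z] for k in(A,B,C,D)]),(0,0,255))
    pl(n,T(v[0],v[1],.014,v[2],[[.025*np.cos(a),.025*np.sin(a),.149] for a in np.linspace(0,6.28,30)]),(0,255,0))
    pl(n,T(v[0],v[1],.014,v[2],[[0,0,.06],[.036,0,.06]]),(255,0,255),False)
u=s.x
pl("side",T(u[0],u[1],0,u[2],[FL,FR,BR,BL]),(0,0,255))
pl("side",T(u[0],u[1],u[3],u[2],[[.047,.038,-.023],[.047,.038,.023],[.047,-.038,.023],[.047,-.038,-.023]]),(0,255,0))
cv2.imwrite("pics/o1.png",i)
np.save("v.npy",np.r_[v,u])
E
```

```text
[0.67280785 0.16901969 0.92943929] 53.25294881541653
[[-2.5, -3.8], [-1.4, 0.8], [1.1, -2.9], [-1.9, -0.9], [2.4, 8.8], [1.5, -0.7], [-0.6, -1.7], [-2.5, 0.2], [-0.4, 0.3], [1.0, -0.9], [0.9, 0.7], [-0.8, 1.8]]
[ 0.58574146 -0.41529733  1.42742377  0.20109873] 81.78535745843422
[[-1.7, -8.7], [-1.3, -5.8], [0.5, -3.0], [-0.3, -3.2], [-2.6, -1.5], [-1.3, 2.0], [1.2, 0.8], [0.5, -0.3], [-0.7, 0.4]]
lens [[ 0.59245691 -0.36877956  0.20109873]]
```

View pics/o1.png

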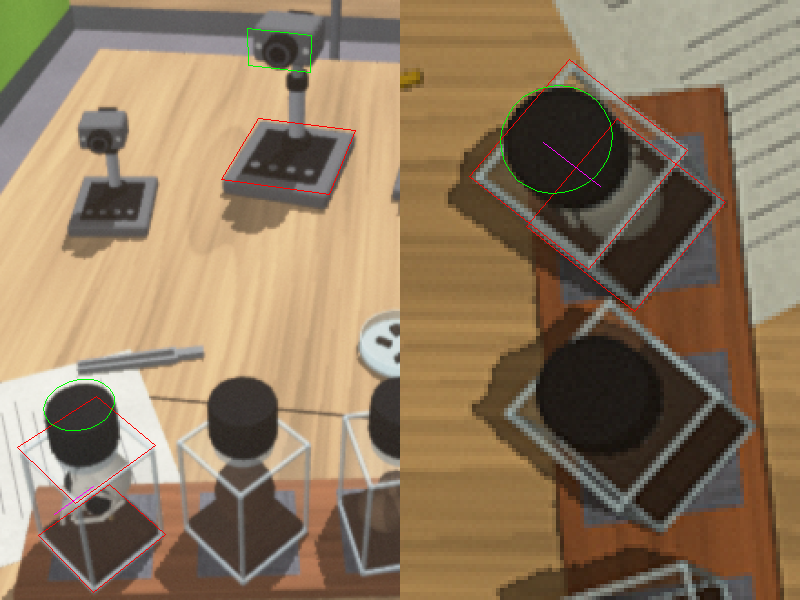

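Run:
```python
from h import *
u=np.load("v.npy")[3:]
s=cv2.imread("pics/side0.png");t=cv2.imread("pics/top0.png")
i=np.hstack([cv2.resize(s[120:240,295:375],None,fx=5,fy=5,interpolation=3),cv2.resize(t[205:297,430:525],(int(95*4.2),600),interpolation=3)])
def pl(n,X,c):
    q=proj(n,X); q=(q-[295,120])*5 if n=="side" else (q-[430,205])*[4.2,600/92]+[400,0]
    cv2.polylines(i,[np.int32(q)],True,c,1)
for n in("side","top"):
    for z in(0,.024): pl(n,T(*u[:2],0,u[2],[[.065,.07,z],[.065,-.07,z],[-.105,-.07,z],[-.105,.07,z]]),(0,0,255))
    pl(n,T(*u[:2],u[3],u[2],[[.047,.015*np.cos(a),.015*np.sin(a)] for a in np.linspace(0,6.28,30)]),(0,255,0))
cv2.imwrite("pics/o2.png",i)
```

```text
(no output)
```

View pics/o2.png

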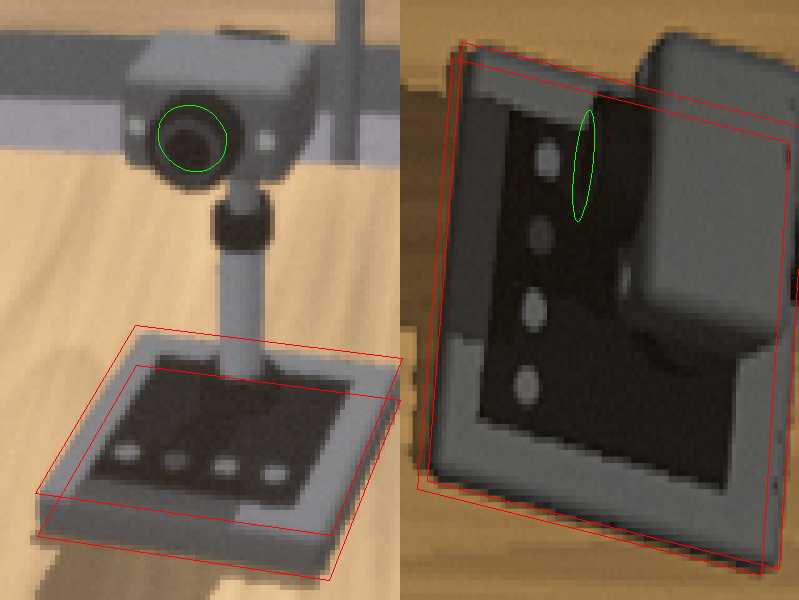

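The owl jar is at about (0.673, 0.169) with its heading at 53°. The lens is at about (0.590, -0.371, 0.201), sight at about 81.5°. The overlays fit within 2 px, so I'll move now.

```bash
cat > g.py <<'E'
import sys,numpy as np
from plant import r
# usage: x y z yawdeg -> shift in tool axes & units, relative to measured pose
o=r.observe();p=o["eef_pos"];a=o["orientation"][2];x,y,z,w=map(float,sys.argv[1:5])
d=np.array([x,y,z])-p;c,s=np.cos(a),np.sin(a)
dy=w-np.degrees(a); 
if len(sys.argv)<6: dy=(dy+180)%360-180
print("shift",round(d[0]*c+d[1]*s,4),round(d[0]*s-d[1]*c,4),round(-d[2],4),"yaw",round(-dy/6,3))
print(o["t"],p.round(4),np.degrees(o["orientation"]).round(2),o["q"].round(3),o["contact_force"].round(2),round(o["opening"],4))
E
python3 g.py .673 .169 .26 83.5
```

```text
shift 0.6931 -0.5931 -0.0292 yaw -11.131
0.1 [ 0.1798 -0.5984  0.2308] [-1.7994e+02 -1.0000e-02  1.6720e+01] [-1.385  0.491  1.559 -0.     1.092 -0.106] [ 0.01  0.12 -0.17] 0.0854
```

Call:
play_rows(
  targets=[
    {"z": -0.029},
    {"x": 0.03,"y": -0.026,"z": -0.029},
    {"x": 0.3,"y": -0.257,"z": -0.029,"yaw": -5},
    {"x": 0.3,"y": -0.257,"z": -0.029,"yaw": -5},
    {"x": 0.3,"y": -0.257,"z": -0.029,"yaw": -5},
    {"x": 0.3,"y": -0.257,"z": -0.029,"yaw": -5},
    {"x": 0.3,"y": -0.257,"z": -0.029,"yaw": -5},
    {"x": 0.3,"y": -0.257,"z": -0.029,"yaw": -5},
    {"x": 0.3,"y": -0.257,"z": -0.029,"yaw": -5},
    {"x": 0.3,"y": -0.257,"z": -0.029,"yaw": -5},
  ],
  claw=1,
  force=60,
)

```text
$.targets[0]: bad value
```

```bash
python3 g.py .673 .169 .26 83.5
```

```text
shift 0.6931 -0.5931 -0.0292 yaw -11.131
0.1 [ 0.1798 -0.5984  0.2308] [-1.7994e+02 -1.0000e-02  1.6720e+01] [-1.385  0.491  1.559 -0.     1.092 -0.106] [ 0.01  0.12 -0.17] 0.0854
```

Call:
play_rows(
  targets=[
    {"x": 0,"y": 0,"z": -0.029,"yaw": 0},
    {"x": 0.03,"y": -0.026,"z": -0.029,"yaw": 0},
    {"x": 0.3,"y": -0.257,"z": -0.029,"yaw": -5},
    {"x": 0.3,"y": -0.257,"z": -0.029,"yaw": -5},
    {"x": 0.3,"y": -0.257,"z": -0.029,"yaw": -5},
    {"x": 0.3,"y": -0.257,"z": -0.029,"yaw": -5},
    {"x": 0.3,"y": -0.257,"z": -0.029,"yaw": -5},
    {"x": 0.3,"y": -0.257,"z": -0.029,"yaw": -5},
    {"x": 0.3,"y": -0.257,"z": -0.029,"yaw": -5},
    {"x": 0.3,"y": -0.257,"z": -0.029,"yaw": -5},
  ],
  claw=1,
  force=60,
)

```text
t: 0.93
eef_pos: [0.3819, -0.2827, 0.2603]
orientation: [-3.142, 0.0, 0.815]
contact_force: [1.1, -0.9, 0.7]
opening: 0.0853
```

```bash
python3 g.py .673 .169 .26 83.5
```

```text
shift 0.5284 -0.0979 0.0003 yaw -6.133
0.9333 [ 0.3819 -0.2827  0.2603] [-180.     0.    46.7] [-0.776  0.244  1.874 -0.     1.024 -0.021] [ 1.13 -0.95  0.71] 0.0853
```

Call:
play_rows(
  targets=[
    {"x": 0.35,"y": -0.065,"z": 0,"yaw": -6.1},
    {"x": 0.35,"y": -0.065,"z": 0,"yaw": -6.1},
    {"x": 0.35,"y": -0.065,"z": 0,"yaw": -6.1},
    {"x": 0.35,"y": -0.065,"z": 0,"yaw": -6.1},
    {"x": 0.35,"y": -0.065,"z": 0,"yaw": -6.1},
    {"x": 0.35,"y": -0.065,"z": 0,"yaw": -6.1},
    {"x": 0.35,"y": -0.065,"z": 0,"yaw": -6.1},
    {"x": 0.35,"y": -0.065,"z": 0,"yaw": -6.1},
    {"x": 0.35,"y": -0.065,"z": 0,"yaw": -6.1},
    {"x": 0.35,"y": -0.065,"z": 0,"yaw": -6.1},
  ],
)

```text
t: 1.77
eef_pos: [0.5755, 0.0183, 0.2596]
orientation: [-3.141, -0.001, 1.458]
contact_force: [-0.6, 0.1, 0.4]
opening: 0.0854
```

```bash
python3 g.py .673 .169 .24 83.5
```

```text
shift 0.1607 0.0799 0.0196 yaw 0.005
1.7667 [0.5755 0.0183 0.2596] [-1.7999e+02 -3.0000e-02  8.3530e+01] [-8.300e-02  3.930e-01  1.646e+00  1.000e-03  1.103e+00  3.000e-02] [-0.57  0.13  0.39] 0.0854
```

Call:
play_rows(
  targets=[
    {"x": 0.161,"y": 0.08,"z": 0.02,"yaw": 0},
    {"x": 0.161,"y": 0.08,"z": 0.02,"yaw": 0},
    {"x": 0.161,"y": 0.08,"z": 0.02,"yaw": 0},
    {"x": 0.161,"y": 0.08,"z": 0.02,"yaw": 0},
    {"x": 0.161,"y": 0.08,"z": 0.02,"yaw": 0},
    {"x": 0.161,"y": 0.08,"z": 0.02,"yaw": 0},
    {"x": 0.161,"y": 0.08,"z": 0.02,"yaw": 0},
    {"x": 0.161,"y": 0.08,"z": 0.02,"yaw": 0},
  ],
)

```text
t: 2.43
eef_pos: [0.6717, 0.1642, 0.2402]
orientation: [-3.141, 0.001, 1.454]
contact_force: [0.3, -0.6, 0.6]
opening: 0.0852
```

```bash
python3 g.py .673 .169 .126 83.5
python3 - <<'E'
from h import *
v=np.load("v.npy")[:3]
s=r.camera("side")[:,:,::-1];t=r.camera("top")[:,:,::-1]
i=np.hstack([cv2.resize(s[280:430,180:300],(400,500),interpolation=3),cv2.resize(t[130:230,120:200],(400,500),interpolation=3)])
def pl(n,X,c):
    q=proj(n,X); q=(q-[180,280])*[400/120,500/150] if n=="side" else (q-[120,130])*5+[400,0]
    cv2.polylines(i,[np.int32(q)],True,c,1)
for n in("side","top"):
    for z in (.113,.149):pl(n,T(v[0],v[1],.014,0,[[.025*np.cos(a),.025*np.sin(a),z] for a in np.linspace(0,6.28,40)]),(0,255,0))
cv2.imwrite("pics/o3.png",i)
E
```

```text
shift 0.0049 0.0008 0.1142 yaw -0.036
2.4333 [0.6717 0.1642 0.2402] [-1.7997e+02  3.0000e-02  8.3290e+01] [ 0.144  0.582  1.367 -0.     1.194  0.262] [ 0.33 -0.6   0.63] 0.0852
```

View pics/o3.png

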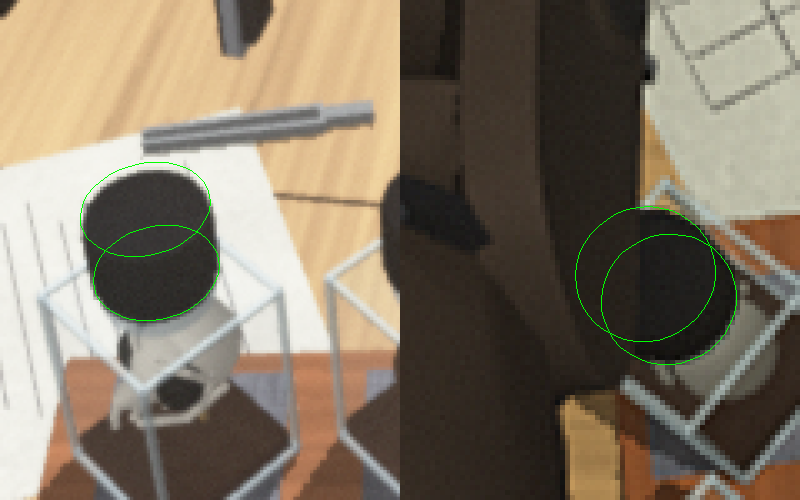

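Call:
play_rows(
  targets=[
    {"x": 0.003,"y": 0.001,"z": 0.02,"yaw": 0},
    {"x": 0.003,"y": 0.001,"z": 0.04,"yaw": 0},
    {"x": 0.003,"y": 0.001,"z": 0.06,"yaw": 0},
    {"x": 0.003,"y": 0.001,"z": 0.08,"yaw": 0},
    {"x": 0.003,"y": 0.001,"z": 0.095,"yaw": 0},
    {"x": 0.003,"y": 0.001,"z": 0.106,"yaw": 0},
    {"x": 0.003,"y": 0.001,"z": 0.112,"yaw": 0},
    {"x": 0.003,"y": 0.001,"z": 0.114,"yaw": 0},
    {"x": 0.003,"y": 0.001,"z": 0.114,"yaw": 0},
    {"x": 0.003,"y": 0.001,"z": 0.114,"yaw": 0},
  ],
)

```text
t: 3.37
eef_pos: [0.6739, 0.1681, 0.1272]
orientation: [3.14, -0.0, 1.454]
contact_force: [-0.5, 0.2, -0.2]
opening: 0.0853
```

```bash
python3 g.py .673 .169 .126 83.5
```

```text
shift 0.0008 -0.001 0.0012 yaw -0.032
3.3667 [0.6739 0.1681 0.1272] [ 1.7992e+02 -1.0000e-02  8.3310e+01] [ 0.149  0.693  1.473 -0.     0.975  0.266] [-0.51  0.21 -0.24] 0.0853
```

Close on the cap.

Call:
play_rows(
  targets=[
    {"x": 0,"y": 0,"z": 0,"yaw": 0},
    {"x": 0,"y": 0,"z": 0,"yaw": 0},
    {"x": 0,"y": 0,"z": 0,"yaw": 0},
    {"x": 0,"y": 0,"z": 0,"yaw": 0},
    {"x": 0,"y": 0,"z": 0,"yaw": 0},
    {"x": 0,"y": 0,"z": 0,"yaw": 0},
    {"x": 0,"y": 0,"z": 0,"yaw": 0},
    {"x": 0,"y": 0,"z": 0,"yaw": 0},
  ],
  claw=-1,
  force=60,
)

```text
t: 4.03
eef_pos: [0.6735, 0.1682, 0.1271]
orientation: [3.141, -0.0, 1.454]
contact_force: [-2.3, -0.4, 6.0]
opening: 0.0486
```

```bash
python3 g.py .673 .169 .126 83.5
```

```text
shift 0.0007 -0.0006 0.0011 yaw -0.029
4.0333 [0.6735 0.1682 0.1271] [179.97  -0.    83.33] [ 0.15   0.693  1.473 -0.     0.975  0.266] [-2.31 -0.42  6.04] 0.0486
```

Call:
play_rows(
  targets=[
    {"x": 0,"y": 0,"z": -0.003,"yaw": 0},
    {"x": 0,"y": 0,"z": -0.008,"yaw": 0},
    {"x": 0,"y": 0,"z": -0.018,"yaw": 0},
    {"x": 0,"y": 0,"z": -0.034,"yaw": 0},
    {"x": 0,"y": 0,"z": -0.052,"yaw": 0},
    {"x": 0,"y": 0,"z": -0.072,"yaw": 0},
    {"x": 0,"y": 0,"z": -0.09,"yaw": 0},
    {"x": 0,"y": 0,"z": -0.108,"yaw": 0},
    {"x": 0,"y": 0,"z": -0.12,"yaw": 0},
    {"x": 0,"y": 0,"z": -0.125,"yaw": 0},
  ],
)

```text
t: 4.87
eef_pos: [0.6739, 0.1682, 0.2538]
orientation: [3.139, -0.001, 1.454]
contact_force: [0.5, 0.8, -2.3]
opening: 0.0489
```

```bash
python3 g.py .617 -.19 .254 -68.2
python3 - <<'E'
from h import *
cv2.imwrite("pics/l1.png",cv2.resize(r.camera("side")[200:450,140:400,::-1],(780,600),interpolation=3))
E
```

```text
shift -0.3624 -0.0148 -0.0002 yaw 25.253
4.8667 [0.6739 0.1682 0.2538] [ 1.7984e+02 -4.0000e-02  8.3320e+01] [ 0.15   0.574  1.343 -0.     1.221  0.266] [ 0.53  0.81 -2.27] 0.0489
```

View pics/l1.png

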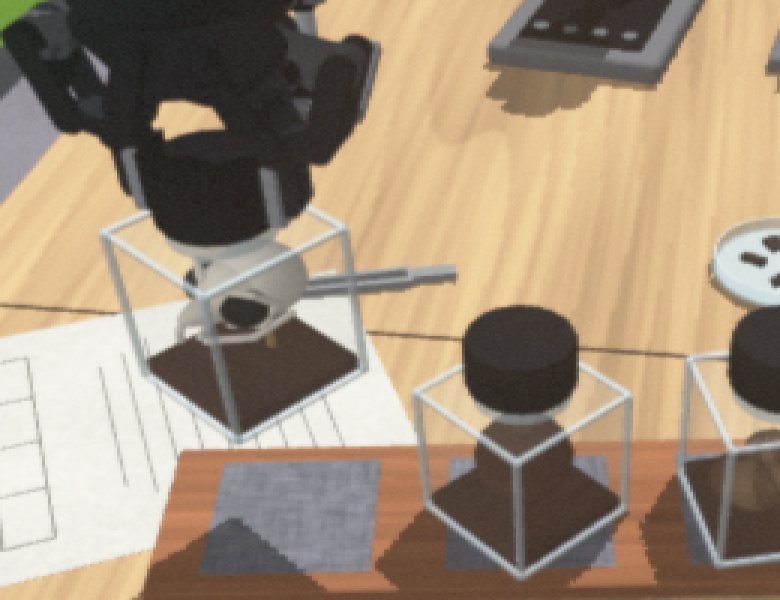

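Call:
play_rows(
  targets=[
    {"x": -0.003,"y": 0,"z": 0,"yaw": 0.2},
    {"x": -0.01,"y": 0,"z": 0,"yaw": 0.6},
    {"x": -0.021,"y": -0.001,"z": 0,"yaw": 1.3},
    {"x": -0.035,"y": -0.001,"z": 0,"yaw": 2.2},
    {"x": -0.05,"y": -0.002,"z": 0,"yaw": 3.2},
    {"x": -0.066,"y": -0.003,"z": 0,"yaw": 4.2},
    {"x": -0.082,"y": -0.003,"z": 0,"yaw": 5.2},
    {"x": -0.098,"y": -0.004,"z": 0,"yaw": 6.2},
    {"x": -0.114,"y": -0.005,"z": 0,"yaw": 7.2},
    {"x": -0.13,"y": -0.005,"z": 0,"yaw": 8.2},
  ],
)

```text
t: 5.75
eef_pos: [0.6526, 0.0387, 0.2498]
orientation: [-3.14, 0.002, 0.589]
contact_force: [0.3, 0.6, -2.6]
opening: 0.0487
```

```bash
python3 g.py .617 -.19 .254 -68.2
```

```text
shift -0.1567 0.1704 -0.0042 yaw 16.992
5.75 [0.6526 0.0387 0.2498] [-1.7992e+02  1.2000e-01  3.3750e+01] [-0.042  0.518  1.458 -0.     1.168  0.94 ] [ 0.31  0.64 -2.62] 0.0487
```

Call:
play_rows(
  targets=[
    {"x": -0.012,"y": 0.013,"z": 0,"yaw": 1.0},
    {"x": -0.024,"y": 0.026,"z": 0,"yaw": 2.0},
    {"x": -0.036,"y": 0.039,"z": -0.001,"yaw": 3.0},
    {"x": -0.048,"y": 0.052,"z": -0.001,"yaw": 4.0},
    {"x": -0.06,"y": 0.065,"z": -0.002,"yaw": 5.0},
    {"x": -0.072,"y": 0.078,"z": -0.002,"yaw": 6.0},
    {"x": -0.084,"y": 0.091,"z": -0.003,"yaw": 7.0},
    {"x": -0.096,"y": 0.104,"z": -0.003,"yaw": 8.0},
    {"x": -0.106,"y": 0.115,"z": -0.004,"yaw": 9.0},
    {"x": -0.116,"y": 0.126,"z": -0.004,"yaw": 10.0},
  ],
)

```text
t: 6.58
eef_pos: [0.6274, -0.1307, 0.254]
orientation: [3.141, 0.002, -0.458]
contact_force: [-0.4, 0.1, -3.2]
opening: 0.0484
```

```bash
python3 g.py .617 -.19 .254 -68.2
```

```text
shift 0.0169 0.0577 -0.0 yaw 6.99
6.5833 [ 0.6274 -0.1307  0.254 ] [ 1.7997e+02  1.2000e-01 -2.6260e+01] [-0.308  0.495  1.488 -0.     1.161  1.721] [-0.37  0.12 -3.16] 0.0484
```

Call:
play_rows(
  targets=[
    {"x": 0.003,"y": 0.012,"z": 0,"yaw": 0.95},
    {"x": 0.006,"y": 0.022,"z": 0,"yaw": 1.9},
    {"x": 0.009,"y": 0.031,"z": 0,"yaw": 2.8},
    {"x": 0.011,"y": 0.039,"z": 0,"yaw": 3.7},
    {"x": 0.013,"y": 0.045,"z": 0,"yaw": 4.5},
    {"x": 0.015,"y": 0.05,"z": 0,"yaw": 5.3},
    {"x": 0.016,"y": 0.053,"z": 0,"yaw": 6.0},
    {"x": 0.016,"y": 0.055,"z": 0,"yaw": 6.5},
    {"x": 0.016,"y": 0.055,"z": 0,"yaw": 6.85},
    {"x": 0.016,"y": 0.055,"z": 0,"yaw": 7.0},
  ],
)

```text
t: 7.42
eef_pos: [0.6179, -0.1864, 0.2539]
orientation: [3.14, 0.001, -1.188]
contact_force: [0.2, 1.1, -3.5]
opening: 0.0488
```

```bash
python3 g.py .617 -.19 .254 -68.2
python3 - <<'E'
from h import *
u=np.load("v.npy")[3:]
s=r.camera("side")[:,:,::-1];t=r.camera("top")[:,:,::-1]
cv2.imwrite("pics/f_side.png",s);cv2.imwrite("pics/f_top.png",t)
i=np.hstack([cv2.resize(s[100:310,250:410],(400,525),interpolation=3),cv2.resize(t[180:320,340:446+20+64],(400,525*400//400),interpolation=3)])
print(i.shape)
cv2.imwrite("pics/f1.png",i)
E
```

```text
shift 0.003 0.0022 -0.0001 yaw 0.023
7.4167 [ 0.6179 -0.1864  0.2539] [ 1.7991e+02  8.0000e-02 -6.8060e+01] [-0.395  0.502  1.476 -0.     1.166  2.364] [ 0.23  1.07 -3.48] 0.0488
(525, 800, 3)
```

View pics/f1.png

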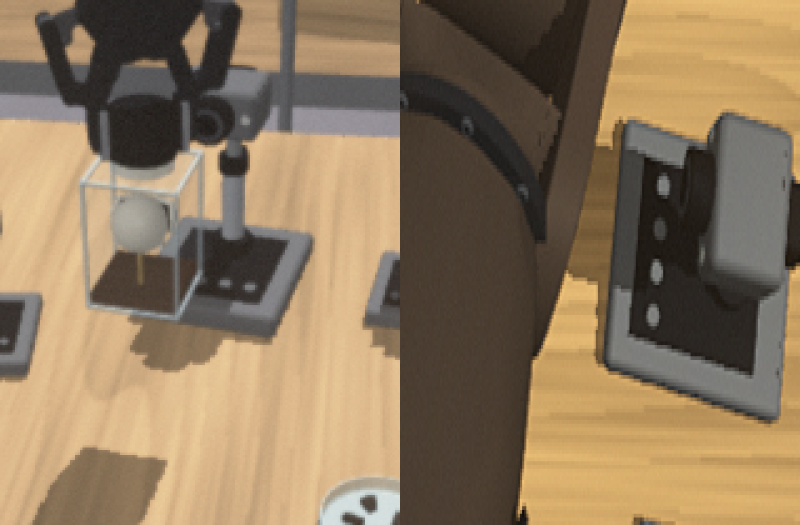

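Run:
```python
from h import *
h=.036
S=[([-h,-h,.105],180,190),([-h,h,.105],82,183)]
# near side(+y) is the back pane (-x local). heading ~261.5: local +x->-y world, local +y -> +x world (image left)
S=[([-h,h,.105],82,183),([-h,-h,.105],180,190),([h,-h,.105],204,152),([-h,h,0],90,308),([-h,-h,0],180,317)]
L=[i[0] for i in S];q=np.array([i[1:] for i in S])/2.5+[250,100]
f=lambda v:(proj("side",T(v[0],v[1],.1409,v[2],L))-q).ravel()
s=least_squares(f,[.618,-.186,np.radians(261.5)],loss="soft_l1");print(s.x[:2],np.degrees(s.x[2]),s.fun.round(1))
f=lambda v:(proj("side",T(v[0],v[1],v[3],v[2],L))-q).ravel()
s=least_squares(f,[.618,-.186,np.radians(261.5),.14]);print(s.x,np.degrees(s.x[2]),s.fun.round(1))
l=np.array([.590,-.371,.201])
print(proj("top",[l,[.592,-.369,.201]]),proj("side",[l]),"ref top 473,229 side 333.6,148.4")
# felt corners from l1, z=.014
c=np.array([(225,462),(382,460),(368,573),(203,573)])/[3,2.4]+[140,200]
p=P["side"];R=cv2.Rodrigues(p["rvec"])[0];C=-R.T@p["tvec"]
d=np.c_[c,np.ones(4)]@np.linalg.inv(p["camera_matrix"]).T@R
F=C+d*((.014-C[2])/d[:,2])[:,None];print(F,F.mean(0))
```

```text
[ 0.61792215 -0.18874344] 263.9584960746622 [-0.8 -1.   0.4  0.3  0.2 -2.3 -0.8  0.1  0.9  1.3]
[ 0.6222711  -0.21482987  4.6012618   0.12573592] 263.63288169783556 [ 0.1 -0.2 -0.1  1.2 -0.4 -0.9 -0.1 -0.7  0.4  0.4]
[[474.95983314 231.84327711]
 [473.77393364 230.68385396]] [[334.74097499 147.35398414]] ref top 473,229 side 333.6,148.4
[[0.7157177  0.13505476 0.014     ]
 [0.63641897 0.12324096 0.014     ]
 [0.62478013 0.2031059  0.014     ]
 [0.70130544 0.21310344 0.014     ]] [0.66955556 0.16862626 0.014     ]
```

Front pose check: the jar is at 0.184 m, on the sight line, and the skull is at z 0.201 with heading about 262°. I'll hold here, then do the turns.

Call:
play_rows(
  targets=[
    {"x": 0,"y": 0,"z": 0,"yaw": 0},
    {"x": 0,"y": 0,"z": 0,"yaw": 0},
    {"x": 0,"y": 0,"z": 0,"yaw": 0},
    {"x": 0,"y": 0,"z": 0,"yaw": 0},
    {"x": 0,"y": 0,"z": 0,"yaw": 0},
    {"x": 0,"y": 0,"z": 0,"yaw": 0},
    {"x": 0,"y": 0,"z": 0,"yaw": 0},
    {"x": 0,"y": 0,"z": 0,"yaw": 0},
    {"x": 0,"y": 0,"z": 0,"yaw": 0},
    {"x": 0,"y": 0,"z": 0,"yaw": 0},
  ],
)

```text
t: 8.35
eef_pos: [0.6184, -0.1862, 0.2553]
orientation: [3.142, -0.0, -1.185]
contact_force: [0.3, 0.6, -3.6]
opening: 0.0486
```

Call:
play_rows(
  targets=[
    {"x": 0,"y": 0,"z": 0,"yaw": 0},
    {"x": 0,"y": 0,"z": 0,"yaw": 0},
    {"x": 0,"y": 0,"z": 0,"yaw": 0},
    {"x": 0,"y": 0,"z": 0,"yaw": 0},
    {"x": 0,"y": 0,"z": 0,"yaw": 0},
    {"x": 0,"y": 0,"z": 0,"yaw": 0},
    {"x": 0,"y": 0,"z": 0,"yaw": 0},
    {"x": 0,"y": 0,"z": 0,"yaw": 0},
    {"x": 0,"y": 0,"z": 0,"yaw": 0},
    {"x": 0,"y": 0,"z": 0,"yaw": 0},
  ],
)

```text
t: 9.18
eef_pos: [0.6184, -0.1862, 0.2553]
orientation: [3.142, -0.0, -1.185]
contact_force: [0.9, 0.3, -2.6]
opening: 0.049
```

Call:
play_rows(
  targets=[
    {"x": 0,"y": 0,"z": 0,"yaw": -0.2},
    {"x": 0,"y": 0,"z": 0,"yaw": -0.6},
    {"x": 0,"y": 0,"z": 0,"yaw": -1.2},
    {"x": 0,"y": 0,"z": 0,"yaw": -2.0},
    {"x": 0,"y": 0,"z": 0,"yaw": -3.0},
    {"x": 0,"y": 0,"z": 0,"yaw": -4.0},
    {"x": 0,"y": 0,"z": 0,"yaw": -5.0},
    {"x": 0,"y": 0,"z": 0,"yaw": -6.0},
    {"x": 0,"y": 0,"z": 0,"yaw": -7.0},
    {"x": 0,"y": 0,"z": 0,"yaw": -8.0},
  ],
)

```text
t: 10.02
eef_pos: [0.6184, -0.1862, 0.2553]
orientation: [3.142, -0.0, -0.341]
contact_force: [-0.1, 0.3, -2.4]
opening: 0.049
```

Call:
play_rows(
  targets=[
    {"x": 0,"y": 0,"z": 0,"yaw": -1.0},
    {"x": 0,"y": 0,"z": 0,"yaw": -2.0},
    {"x": 0,"y": 0,"z": 0,"yaw": -3.0},
    {"x": 0,"y": 0,"z": 0,"yaw": -3.9},
    {"x": 0,"y": 0,"z": 0,"yaw": -4.8},
    {"x": 0,"y": 0,"z": 0,"yaw": -5.6},
    {"x": 0,"y": 0,"z": 0,"yaw": -6.2},
    {"x": 0,"y": 0,"z": 0,"yaw": -6.6},
    {"x": 0,"y": 0,"z": 0,"yaw": -6.9},
    {"x": 0,"y": 0,"z": 0,"yaw": -7.0},
  ],
)

```text
t: 10.85
eef_pos: [0.6184, -0.1862, 0.2553]
orientation: [3.142, 0.0, 0.389]
contact_force: [0.6, -0.6, -3.4]
opening: 0.0486
```

```bash
python3 g.py .618 -.187 .2537 21.8
```

```text
shift -0.0007 0.0006 0.0016 yaw 0.077
10.85 [ 0.6184 -0.1862  0.2553] [179.99   0.    22.26] [-0.395  0.5    1.474 -0.     1.167  0.788] [ 0.63 -0.61 -3.4 ] 0.0486
```

Call:
play_rows(
  targets=[
    {"x": 0,"y": 0,"z": 0,"yaw": 0},
    {"x": 0,"y": 0,"z": 0,"yaw": 0},
    {"x": 0,"y": 0,"z": 0,"yaw": 0},
    {"x": 0,"y": 0,"z": 0,"yaw": 0},
    {"x": 0,"y": 0,"z": 0,"yaw": 0},
    {"x": 0,"y": 0,"z": 0,"yaw": 0},
    {"x": 0,"y": 0,"z": 0,"yaw": 0},
    {"x": 0,"y": 0,"z": 0,"yaw": 0},
    {"x": 0,"y": 0,"z": 0,"yaw": 0},
    {"x": 0,"y": 0,"z": 0,"yaw": 0},
  ],
)

```text
t: 11.68
eef_pos: [0.6184, -0.1862, 0.2553]
orientation: [3.142, 0.0, 0.386]
contact_force: [-0.1, 0.1, -3.9]
opening: 0.0489
```

Call:
play_rows(
  targets=[
    {"x": 0,"y": 0,"z": 0,"yaw": 0},
    {"x": 0,"y": 0,"z": 0,"yaw": 0},
    {"x": 0,"y": 0,"z": 0,"yaw": 0},
    {"x": 0,"y": 0,"z": 0,"yaw": 0},
    {"x": 0,"y": 0,"z": 0,"yaw": 0},
    {"x": 0,"y": 0,"z": 0,"yaw": 0},
    {"x": 0,"y": 0,"z": 0,"yaw": 0},
    {"x": 0,"y": 0,"z": 0,"yaw": 0},
    {"x": 0,"y": 0,"z": 0,"yaw": 0},
    {"x": 0,"y": 0,"z": 0,"yaw": 0},
  ],
)

```text
t: 12.52
eef_pos: [0.6184, -0.1862, 0.2553]
orientation: [3.142, -0.0, 0.386]
contact_force: [0.7, -0.5, -2.6]
opening: 0.0489
```

Call:
play_rows(
  targets=[
    {"x": 0,"y": 0,"z": 0,"yaw": -0.2},
    {"x": 0,"y": 0,"z": 0,"yaw": -0.6},
    {"x": 0,"y": 0,"z": 0,"yaw": -1.2},
    {"x": 0,"y": 0,"z": 0,"yaw": -2.0},
    {"x": 0,"y": 0,"z": 0,"yaw": -3.0},
    {"x": 0,"y": 0,"z": 0,"yaw": -4.0},
    {"x": 0,"y": 0,"z": 0,"yaw": -5.0},
    {"x": 0,"y": 0,"z": 0,"yaw": -6.0},
    {"x": 0,"y": 0,"z": 0,"yaw": -7.0},
    {"x": 0,"y": 0,"z": 0,"yaw": -8.0},
  ],
)

```text
t: 13.35
eef_pos: [0.6184, -0.1862, 0.2553]
orientation: [3.142, 0.0, 1.23]
contact_force: [-0.5, 0.7, -2.2]
opening: 0.0494
```

Call:
play_rows(
  targets=[
    {"x": 0,"y": 0,"z": 0,"yaw": -1.0},
    {"x": 0,"y": 0,"z": 0,"yaw": -2.0},
    {"x": 0,"y": 0,"z": 0,"yaw": -3.0},
    {"x": 0,"y": 0,"z": 0,"yaw": -3.9},
    {"x": 0,"y": 0,"z": 0,"yaw": -4.8},
    {"x": 0,"y": 0,"z": 0,"yaw": -5.6},
    {"x": 0,"y": 0,"z": 0,"yaw": -6.2},
    {"x": 0,"y": 0,"z": 0,"yaw": -6.6},
    {"x": 0,"y": 0,"z": 0,"yaw": -6.9},
    {"x": 0,"y": 0,"z": 0,"yaw": -7.0},
  ],
)

```text
t: 14.18
eef_pos: [0.6184, -0.1862, 0.2553]
orientation: [-3.142, 0.0, 1.959]
contact_force: [0.3, 0.1, -2.6]
opening: 0.0484
```

Call:
play_rows(
  targets=[
    {"x": 0,"y": 0,"z": 0,"yaw": 0},
    {"x": 0,"y": 0,"z": 0,"yaw": 0},
    {"x": 0,"y": 0,"z": 0,"yaw": 0},
    {"x": 0,"y": 0,"z": 0,"yaw": 0},
    {"x": 0,"y": 0,"z": 0,"yaw": 0},
    {"x": 0,"y": 0,"z": 0,"yaw": 0},
    {"x": 0,"y": 0,"z": 0,"yaw": 0},
    {"x": 0,"y": 0,"z": 0,"yaw": 0},
    {"x": 0,"y": 0,"z": 0,"yaw": 0},
    {"x": 0,"y": 0,"z": 0,"yaw": 0},
  ],
)

```text
t: 15.02
eef_pos: [0.6184, -0.1862, 0.2553]
orientation: [-3.142, 0.0, 1.957]
contact_force: [-0.2, 0.8, -2.7]
opening: 0.0491
```

```bash
python3 g.py .618 -.187 .2537 111.8;  python3 - <<'E'
from h import *
s=r.camera("side")[:,:,::-1]
cv2.imwrite("pics/b1.png",cv2.resize(s[100:260,250:410],(600,600),interpolation=3))
E
```

```text
shift -0.0006 -0.0007 0.0016 yaw 0.053
15.0167 [ 0.6184 -0.1862  0.2553] [-1.8000e+02  1.0000e-02  1.1212e+02] [-0.395  0.5    1.474 -0.     1.167 -0.781] [-0.22  0.77 -2.68] 0.0491
```

View pics/b1.png

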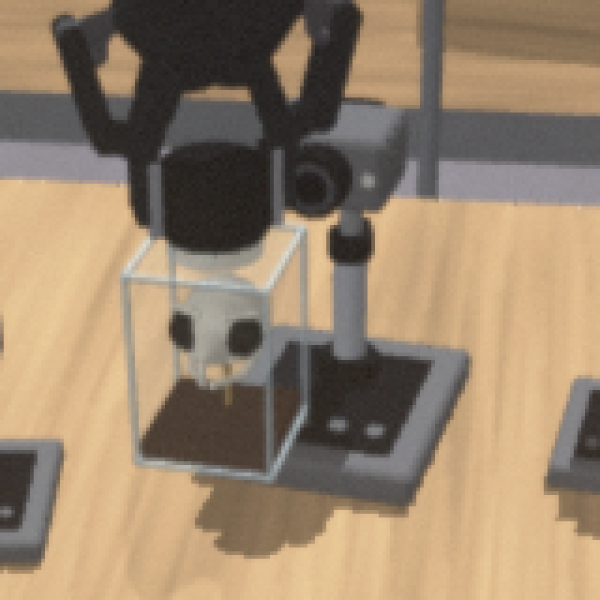

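The back of the skull faces the lens: both eye sockets, at (182,330) and (245,338), face the side camera. The grip is firm and the jar upright.

Call:
play_rows(
  targets=[
    {"x": 0,"y": 0,"z": 0,"yaw": 0},
    {"x": 0,"y": 0,"z": 0,"yaw": 0},
    {"x": 0,"y": 0,"z": 0,"yaw": 0},
    {"x": 0,"y": 0,"z": 0,"yaw": 0},
    {"x": 0,"y": 0,"z": 0,"yaw": 0},
    {"x": 0,"y": 0,"z": 0,"yaw": 0},
    {"x": 0,"y": 0,"z": 0,"yaw": 0},
    {"x": 0,"y": 0,"z": 0,"yaw": 0},
    {"x": 0,"y": 0,"z": 0,"yaw": 0},
    {"x": 0,"y": 0,"z": 0,"yaw": 0},
  ],
)

```text
t: 15.9
eef_pos: [0.6184, -0.1862, 0.2553]
orientation: [-3.142, 0.0, 1.957]
contact_force: [-0.0, -0.4, -2.4]
opening: 0.0486
```

Call:
play_rows(
  targets=[
    {"x": 0,"y": 0,"z": 0,"yaw": -0.2},
    {"x": 0,"y": 0,"z": 0,"yaw": -0.6},
    {"x": 0,"y": 0,"z": 0,"yaw": -1.2},
    {"x": 0,"y": 0,"z": 0,"yaw": -2.0},
    {"x": 0,"y": 0,"z": 0,"yaw": -3.0},
    {"x": 0,"y": 0,"z": 0,"yaw": -4.0},
    {"x": 0,"y": 0,"z": 0,"yaw": -5.0},
    {"x": 0,"y": 0,"z": 0,"yaw": -6.0},
    {"x": 0,"y": 0,"z": 0,"yaw": -7.0},
    {"x": 0,"y": 0,"z": 0,"yaw": -8.0},
  ],
)

```text
t: 16.73
eef_pos: [0.6184, -0.1862, 0.2553]
orientation: [-3.141, 0.0, 2.801]
contact_force: [-0.6, 0.5, -3.7]
opening: 0.0486
```

Call:
play_rows(
  targets=[
    {"x": 0,"y": 0,"z": 0,"yaw": -1.0},
    {"x": 0,"y": 0,"z": 0,"yaw": -2.0},
    {"x": 0,"y": 0,"z": 0,"yaw": -3.0},
    {"x": 0,"y": 0,"z": 0,"yaw": -3.9},
    {"x": 0,"y": 0,"z": 0,"yaw": -4.8},
    {"x": 0,"y": 0,"z": 0,"yaw": -5.6},
    {"x": 0,"y": 0,"z": 0,"yaw": -6.2},
    {"x": 0,"y": 0,"z": 0,"yaw": -6.6},
    {"x": 0,"y": 0,"z": 0,"yaw": -6.9},
    {"x": 0,"y": 0,"z": 0,"yaw": -7.0},
  ],
)

```text
t: 17.57
eef_pos: [0.6184, -0.1862, 0.2553]
orientation: [-3.141, -0.0, -2.753]
contact_force: [-0.2, 0.4, -2.2]
opening: 0.0483
```

Call:
play_rows(
  targets=[
    {"x": 0,"y": 0,"z": 0,"yaw": 0},
    {"x": 0,"y": 0,"z": 0,"yaw": 0},
    {"x": 0,"y": 0,"z": 0,"yaw": 0},
    {"x": 0,"y": 0,"z": 0,"yaw": 0},
    {"x": 0,"y": 0,"z": 0,"yaw": 0},
    {"x": 0,"y": 0,"z": 0,"yaw": 0},
    {"x": 0,"y": 0,"z": 0,"yaw": 0},
    {"x": 0,"y": 0,"z": 0,"yaw": 0},
    {"x": 0,"y": 0,"z": 0,"yaw": 0},
    {"x": 0,"y": 0,"z": 0,"yaw": 0},
  ],
)

```text
t: 18.4
eef_pos: [0.6184, -0.1862, 0.2553]
orientation: [-3.141, -0.0, -2.756]
contact_force: [-0.3, 0.7, -3.2]
opening: 0.049
```

Call:
play_rows(
  targets=[
    {"x": 0,"y": 0,"z": 0,"yaw": 0},
    {"x": 0,"y": 0,"z": 0,"yaw": 0},
    {"x": 0,"y": 0,"z": 0,"yaw": 0},
    {"x": 0,"y": 0,"z": 0,"yaw": 0},
    {"x": 0,"y": 0,"z": 0,"yaw": 0},
    {"x": 0,"y": 0,"z": 0,"yaw": 0},
    {"x": 0,"y": 0,"z": 0,"yaw": 0},
    {"x": 0,"y": 0,"z": 0,"yaw": 0},
    {"x": 0,"y": 0,"z": 0,"yaw": 0},
    {"x": 0,"y": 0,"z": 0,"yaw": 0},
  ],
)

```text
t: 19.23
eef_pos: [0.6184, -0.1862, 0.2553]
orientation: [-3.142, -0.0, -2.756]
contact_force: [-0.2, -0.5, -2.5]
opening: 0.049
```

```bash
python3 g.py .672 .1685 .2537 83.5
```

```text
shift -0.1832 0.3084 0.0016 yaw 19.77
19.2333 [ 0.6184 -0.1862  0.2553] [-180.     -0.   -157.88] [-0.395  0.5    1.474 -0.     1.167 -2.351] [-0.18 -0.48 -2.47] 0.049
```

Call:
play_rows(
  targets=[
    {"x": -0.001,"y": 0.003,"z": -0.003,"yaw": 0.2},
    {"x": -0.005,"y": 0.009,"z": -0.008,"yaw": 0.6},
    {"x": -0.011,"y": 0.019,"z": -0.014,"yaw": 1.3},
    {"x": -0.019,"y": 0.032,"z": -0.02,"yaw": 2.2},
    {"x": -0.028,"y": 0.047,"z": -0.025,"yaw": 3.1},
    {"x": -0.038,"y": 0.063,"z": -0.029,"yaw": 4.1},
    {"x": -0.048,"y": 0.08,"z": -0.03,"yaw": 5.1},
    {"x": -0.058,"y": 0.097,"z": -0.03,"yaw": 6.1},
    {"x": -0.068,"y": 0.114,"z": -0.03,"yaw": 7.1},
    {"x": -0.078,"y": 0.131,"z": -0.03,"yaw": 8.1},
  ],
)

```text
t: 20.07
eef_pos: [0.6414, -0.0345, 0.2854]
orientation: [-3.142, 0.0, 2.674]
contact_force: [-0.7, -1.0, -2.7]
opening: 0.0489
```

```bash
python3 g.py .672 .1685 .285 83.5
```

```text
shift 0.0642 0.195 0.0004 yaw 11.62
20.0667 [ 0.6414 -0.0345  0.2854] [-1.8000e+02  1.0000e-02  1.5322e+02] [-0.157  0.471  1.443 -0.     1.227 -1.26 ] [-0.68 -1.03 -2.74] 0.0489
```

Call:
play_rows(
  targets=[
    {"x": 0.006,"y": 0.019,"z": 0,"yaw": 1.1},
    {"x": 0.012,"y": 0.038,"z": 0,"yaw": 2.2},
    {"x": 0.018,"y": 0.057,"z": 0,"yaw": 3.3},
    {"x": 0.024,"y": 0.075,"z": 0,"yaw": 4.4},
    {"x": 0.03,"y": 0.092,"z": 0,"yaw": 5.4},
    {"x": 0.035,"y": 0.107,"z": 0,"yaw": 6.3},
    {"x": 0.039,"y": 0.12,"z": 0,"yaw": 7.1},
    {"x": 0.043,"y": 0.131,"z": 0,"yaw": 7.8},
    {"x": 0.046,"y": 0.14,"z": 0,"yaw": 8.3},
    {"x": 0.049,"y": 0.148,"z": 0,"yaw": 8.7},
  ],
)

```text
t: 20.9
eef_pos: [0.6635, 0.1196, 0.2852]
orientation: [-3.141, 0.0, 1.766]
contact_force: [-0.6, -0.5, -3.1]
opening: 0.0489
```

```bash
python3 g.py .672 .1685 .285 83.5
```

```text
shift 0.0463 0.0178 0.0002 yaw 2.946
20.9 [0.6635 0.1196 0.2852] [-179.99    0.    101.18] [ 0.081  0.521  1.356 -0.     1.264 -0.115] [-0.62 -0.54 -3.06] 0.0489
```

Call:
play_rows(
  targets=[
    {"x": 0.008,"y": 0.003,"z": 0,"yaw": 0.5},
    {"x": 0.016,"y": 0.006,"z": 0,"yaw": 1.0},
    {"x": 0.023,"y": 0.009,"z": 0,"yaw": 1.5},
    {"x": 0.03,"y": 0.012,"z": 0,"yaw": 1.9},
    {"x": 0.036,"y": 0.014,"z": 0,"yaw": 2.3},
    {"x": 0.041,"y": 0.016,"z": 0,"yaw": 2.6},
    {"x": 0.044,"y": 0.017,"z": 0,"yaw": 2.8},
    {"x": 0.046,"y": 0.018,"z": 0,"yaw": 2.9},
    {"x": 0.046,"y": 0.018,"z": 0,"yaw": 2.9},
    {"x": 0.046,"y": 0.018,"z": 0,"yaw": 2.9},
  ],
)

```text
t: 21.73
eef_pos: [0.6721, 0.1674, 0.2852]
orientation: [-3.141, 0.0, 1.465]
contact_force: [-0.4, -0.4, -2.8]
opening: 0.0486
```

```bash
python3 g.py .672 .1685 .1271 83.5
```

```text
shift 0.0011 -0.0002 0.1581 yaw 0.076
21.7333 [0.6721 0.1674 0.2852] [-1.7999e+02  1.0000e-02  8.3960e+01] [ 0.149  0.551  1.304 -0.     1.287  0.254] [-0.37 -0.45 -2.8 ] 0.0486
```

Call:
play_rows(
  targets=[
    {"x": 0.001,"y": 0,"z": 0.006,"yaw": 0},
    {"x": 0.001,"y": 0,"z": 0.018,"yaw": 0},
    {"x": 0.001,"y": 0,"z": 0.036,"yaw": 0},
    {"x": 0.001,"y": 0,"z": 0.056,"yaw": 0},
    {"x": 0.001,"y": 0,"z": 0.076,"yaw": 0},
    {"x": 0.001,"y": 0,"z": 0.096,"yaw": 0},
    {"x": 0.001,"y": 0,"z": 0.114,"yaw": 0},
    {"x": 0.001,"y": 0,"z": 0.13,"yaw": 0},
    {"x": 0.001,"y": 0,"z": 0.14,"yaw": 0},
    {"x": 0.001,"y": 0,"z": 0.145,"yaw": 0},
  ],
)

```text
t: 22.57
eef_pos: [0.6714, 0.1682, 0.1379]
orientation: [-3.139, 0.001, 1.465]
contact_force: [-0.2, 0.4, -3.3]
opening: 0.0485
```

Call:
play_rows(
  targets=[
    {"x": 0,"y": 0,"z": 0.002,"yaw": 0},
    {"x": 0,"y": 0,"z": 0.004,"yaw": 0},
    {"x": 0,"y": 0,"z": 0.006,"yaw": 0},
    {"x": 0,"y": 0,"z": 0.007,"yaw": 0},
    {"x": 0,"y": 0,"z": 0.008,"yaw": 0},
    {"x": 0,"y": 0,"z": 0.009,"yaw": 0},
    {"x": 0,"y": 0,"z": 0.009,"yaw": 0},
    {"x": 0,"y": 0,"z": 0.009,"yaw": 0},
  ],
)

```text
t: 23.23
eef_pos: [0.6722, 0.1685, 0.1314]
orientation: [3.141, 0.0, 1.465]
contact_force: [-0.0, -1.0, -3.9]
opening: 0.0485
```

```bash
python3 g.py .672 .1685 .1271 83.5
```

```text
shift -0.0 -0.0002 0.0043 yaw 0.07
23.2333 [0.6722 0.1685 0.1314] [179.99   0.    83.92] [ 0.15   0.686  1.473 -0.     0.982  0.257] [-0.02 -1.02 -3.9 ] 0.0485
```

Call:
play_rows(
  targets=[
    {"x": 0,"y": 0,"z": 0.0007,"yaw": 0},
    {"x": 0,"y": 0,"z": 0.0014,"yaw": 0},
    {"x": 0,"y": 0,"z": 0.002,"yaw": 0},
    {"x": 0,"y": 0,"z": 0.0025,"yaw": 0},
    {"x": 0,"y": 0,"z": 0.003,"yaw": 0},
    {"x": 0,"y": 0,"z": 0.0035,"yaw": 0},
    {"x": 0,"y": 0,"z": 0.0035,"yaw": 0},
    {"x": 0,"y": 0,"z": 0.0035,"yaw": 0},
  ],
)

```text
t: 23.9
eef_pos: [0.6722, 0.1685, 0.1278]
orientation: [3.142, 0.0, 1.465]
contact_force: [0.1, -0.3, -3.8]
opening: 0.0486
```

Call:
play_rows(
  targets=[
    {"x": 0,"y": 0,"z": 0.0003,"yaw": 0},
    {"x": 0,"y": 0,"z": 0.0006,"yaw": 0},
    {"x": 0,"y": 0,"z": 0.0008,"yaw": 0},
    {"x": 0,"y": 0,"z": 0.0008,"yaw": 0},
    {"x": 0,"y": 0,"z": 0.0008,"yaw": 0},
  ],
)

```text
t: 24.32
eef_pos: [0.6722, 0.1685, 0.1272]
orientation: [3.141, 0.0, 1.465]
contact_force: [-0.4, -0.5, -0.2]
opening: 0.0487
```

Call:
play_rows(
  targets=[
    {"x": 0,"y": 0,"z": 0.0002,"yaw": 0},
    {"x": 0,"y": 0,"z": 0.0003,"yaw": 0},
    {"x": 0,"y": 0,"z": 0.0003,"yaw": 0},
  ],
  force=20,
)

```text
t: 24.57
eef_pos: [0.6723, 0.1685, 0.1271]
orientation: [3.141, -0.0, 1.465]
contact_force: [-2.2, -0.0, 2.4]
opening: 0.0487
```

Call:
play_rows(
  targets=[
    {"x": 0,"y": 0,"z": 0,"yaw": 0},
    {"x": 0,"y": 0,"z": 0,"yaw": 0},
    {"x": 0,"y": 0,"z": 0,"yaw": 0},
    {"x": 0,"y": 0,"z": 0,"yaw": 0},
    {"x": 0,"y": 0,"z": 0,"yaw": 0},
    {"x": 0,"y": 0,"z": 0,"yaw": 0},
    {"x": 0,"y": 0,"z": 0,"yaw": 0},
    {"x": 0,"y": 0,"z": 0,"yaw": 0},
  ],
  claw=1,
)

```text
t: 25.23
eef_pos: [0.6722, 0.1684, 0.1266]
orientation: [3.142, 0.0, 1.465]
contact_force: [-1.0, 0.1, 0.0]
opening: 0.0853
```

Call:
play_rows(
  targets=[
    {"x": 0,"y": 0,"z": -0.005,"yaw": 0},
    {"x": 0,"y": 0,"z": -0.015,"yaw": 0},
    {"x": 0,"y": 0,"z": -0.03,"yaw": 0},
    {"x": 0,"y": 0,"z": -0.05,"yaw": 0},
    {"x": 0,"y": 0,"z": -0.075,"yaw": 0},
    {"x": 0,"y": 0,"z": -0.1,"yaw": 0},
    {"x": 0,"y": 0,"z": -0.125,"yaw": 0},
    {"x": 0,"y": 0,"z": -0.145,"yaw": 0},
    {"x": 0,"y": 0,"z": -0.155,"yaw": 0},
    {"x": 0,"y": 0,"z": -0.155,"yaw": 0},
  ],
)

```text
t: 26.07
eef_pos: [0.6727, 0.1686, 0.2848]
orientation: [3.137, -0.001, 1.465]
contact_force: [0.2, 0.1, -0.9]
opening: 0.0855
```

```bash
python3 g.py .672 .1685 .1271 83.5
python3 - <<'E'
from h import *
s=r.camera("side")[:,:,::-1]
cv2.imwrite("pics/e1.png",cv2.resize(s[150:450,140:540],(800,600),interpolation=3))
E
```

```text
shift -0.0002 -0.0007 0.1577 yaw 0.07
26.0667 [0.6727 0.1686 0.2848] [ 1.7974e+02 -6.0000e-02  8.3920e+01] [ 0.15   0.55   1.305 -0.     1.281  0.257] [ 0.18  0.07 -0.9 ] 0.0855
```

View pics/e1.png

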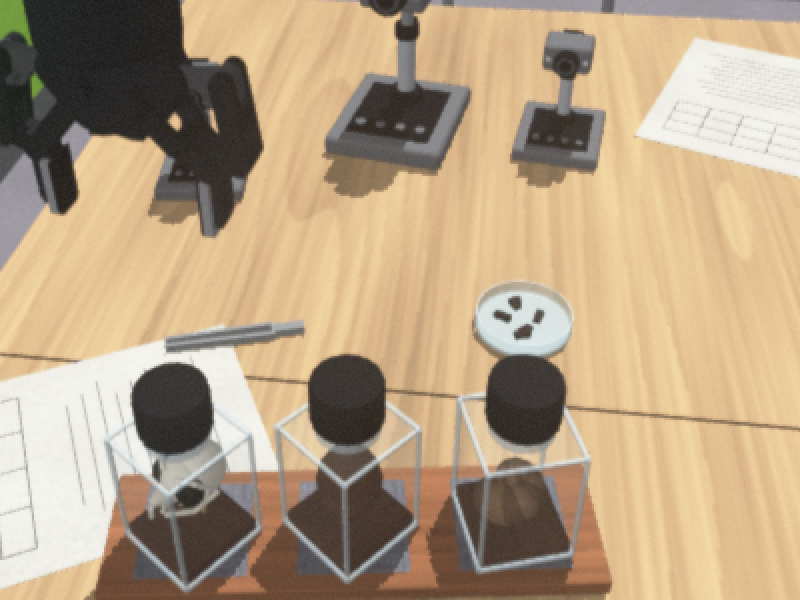

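The owl jar (185,480) stands upright on its felt square. The other jars, the dish (523,320), the tweezers (235,335) and the camera haven't moved. Handing in.

```bash
python3 -c "
from plant import r
print(r.close_job())"
```

```text
the job is handed in; nothing more can be done
None
```

The owl-skull jar was shown to the large document camera on all four sides and is back on its own felt square. The job was handed in after about 26 s of the 64 s allowed.

- **Showing:** I gripped the jar by its cap and held it on the lens's sight line. The skull was about 18.4 cm from the glass by my fit and level with the lens to within about 2 mm. I showed the front, its own right side, its back and its own left side in that order, still for about 1.7 s at each. Pictures confirmed the front and back. The two sides rest on the measured 90° turns.
- **Setting down:** The wrist force changed only a few newtons as the jar touched down, before I opened the gripper and lifted it clear. I put it back in its original place and direction, within about 2 mm, which is diagonal to the felt as it was at the start.
- **Last check:** The final side picture shows the jar upright on its square, the gripper clear, and the other jars, dish, tweezers and camera base looking unmoved. The camera's head was cut off in that picture, so I did not check it again after the move; no unexpected force showed.
- **Disagreements:** Two fits of the jar's heading at the front pose gave about 264°, against 262° by the arm's own reading. The lens position I used is uncertain by about 3 mm, since its two camera views did not agree exactly.

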